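Show the fullest ink tin to the stock scanner

TASK

Wake the stock scanner on its post by squeezing its trigger fully and letting it spring back with the gripper off it; then find out by lifting which of the three identical ink tins is the heaviest. The program finishes while holding that tin upright in the gripper, about 10 cm straight in front of the scanner's window, its middle level with the window's, and show the scanner no other tin. The other two tins must be left standing upright on the glass slab, and the bottle, tube and roller must not be disturbed.

Things in the scene. Friction and masses are not known exactly. Their poses are not given: they have to be found in the camera images.
- scanner: grey pistol-grip scanner fixed on its side on a post (foot 110 mm wide). Origin: foot's underside centre; z up, window faces -y, grip points to -x. Gun centred 150 mm above the bench; head 70 x 110 x 62 mm (y -60 to 50); grip x -30 to -136 mm, y 6 to 34 mm, 34 mm thick, free air under it and the trigger
- scanner_squeeze (a point): point midway between the grip's back and the squeezed trigger's front, at scanner x -75, y 11, z 150 mm, scanner's axes. Grip's back 23 mm to +y of it; trigger's front face 33 mm to -y at rest, 23 mm when fully squeezed. Squeeze along y from above, a finger on each side; head's near face 45 mm to +x
- trigger (a joint): black sprung trigger beside the grip, hinged at the head end on a vertical pin: 0 released, 0.22 rad fully squeezed (about 10 mm of travel at the squeeze point). It needs about 2 N to start and 6 N at full squeeze, and springs back by itself. 54 mm long, 18 mm high
- scanner_window (a point): centre of the dark glass window (52 x 40 mm), on the scanner head's front face, 61 mm to -y and 150 mm above the scanner's origin, with the scanner's axes: it looks along -y
- tin_a: closed bare-metal ink tin with a pale paper band, 58 mm diameter, 62 mm high, standing on the glass slab; looks like the other two but holds a different amount (nothing sloshes). Tins weigh 0.1 to 0.45 kg; the heaviest exceeds each other by at least 80 g. Any of the three may be it. Origin: centre of the underside, z up its axis
- tin_b: closed bare-metal ink tin with a pale paper band, 58 mm diameter, 62 mm high, standing on the glass slab; looks like the other two but holds a different amount (nothing sloshes). Tins weigh 0.1 to 0.45 kg; the heaviest exceeds each other by at least 80 g. Any of the three may be it. Origin: centre of the underside, z up its axis
- tin_c: closed bare-metal ink tin with a pale paper band, 58 mm diameter, 62 mm high, standing on the glass slab; looks like the other two but holds a different amount (nothing sloshes). Tins weigh 0.1 to 0.45 kg; the heaviest exceeds each other by at least 80 g. Any of the three may be it. Origin: centre of the underside, z up its axis
- slab: fixed sheet of glass on the bench, 240 (x) x 420 (y) mm, 6 mm thick, edged with flush blue tape; origin at the centre of its underside. The tins stand on it, in a row roughly along its y
- spirit_bottle: brown glass bottle, 70 mm diameter, 160 mm high, bystander; origin at the centre of its underside
- ink_tube: metal ink tube lying flat, about 115 mm long and 34 mm wide, 24 mm high, bystander; origin under its middle, x along it
- brayer: ink roller lying down, bystander: black rubber roller 100 mm long, 36 mm diameter, lying along y above the origin, with a wooden handle to 145 mm along +x, 26 mm high
Not all that is in view belongs to the job. Leave any green or pink look-alike of the tin_a alone.

How it is judged:
By the outcome, as a careful person would: the job done as asked, in the order asked, and still so for the second after the job is handed in, while the arm keeps its last pose, push and grip.
It also fails if it takes over 72 s, if anything falls off the work surface, if the arm or the gripper's body presses on something with over 40 N, if the wrist force passes 120 N, or if a joint passes its speed limit or range.

ROBOT

A 6-joint arm with a two-finger parallel gripper is mounted at the origin on the work surface. World frame = base frame: x ahead of the robot, y to its left, z up, the work surface at z = 0. Lengths are in m, angles in rad, forces in N, time in s.
With the tool pointing down it reaches from about 0.425 to 0.95 m from the base axis. Payload 3.5 kg.
Tool frame: the origin (TCP) lies midway between the tips of the shut fingers; the grasp point (between the pads) lies 19 mm behind it; z points along the fingers, y is the line along which they close (so a half turn about z gives the same grasp; the last joint's range is limited). The gripper opens to 85 mm and grips with 20 to 120 N. Pads are 22 mm wide; open, the fingers measure 114 mm over their backs; the gripper's body (76 mm by 85 mm) begins 54 mm behind the grasp point. The pads swing forward as they close: fully open they stand 13 mm farther back than shut.
Start: joints at [-1.348, 0.286, 1.577, -0, 1.279, -0.15], TCP at [0.246, -0.629, 0.231] pointing down, gripper open.
Joint ranges: [-2.77, 2.77], [-0.9, 2.22], [0.21, 2.48], [-1.53, 4.67], [0.24, 2.81], [-2.84, 2.84]. Speed limits (rad/s): [2.79, 2.79, 3.14, 3.14, 3.14, 3.14].

INTERFACE

Orientations are given as a unit quaternion [w, x, y, z].
In Python, from station import manip gives the robot as it stands.
- The arm moves only by the tool carry_out, never from a script. Its argument "targets" is a list of rows, each an object of numbers: "dx", "dy", "dz": the shift along the tool's x, y, z scaled (see below); "rx", "ry", "rz": the turn, a rotation vector about the tool's x, y, z scaled (see below). A call has exactly 10 rows; each row is the pose to reach, as a shift and turn from the pose commanded when the call began, along the tool's axes at that moment; what a row does not reach only later rows make up. The controller multiplies each number of a shift by 0.2 m and each number of a turn by 30 degrees. A row lasts 1/8 s, in which the tool goes at most 62.5 mm and 10.7 degrees, less where a joint would pass 70% of its speed; a pose out of reach is approached as far as the arm can. A call with a number of a shift or a turn outside -1 to 1 is refused whole. A call with a gripper value outside its range is refused whole. "jaw" is the opening in per cent of the stroke, from 0 (shut) to 100 (fully open), set as the call begins (left out, the last holds). The fingers move at their own pace and stop on an object; "squeeze" is the grip in N (left out, the last holds). Time passes only in rows, so rows that repeat a pose let the fingers close, or fill a call up. It gives the time, the measured TCP pose, the force, the opening and the grip force at its end, in the units of the state.
- manip.sense(): the state, without advancing time (a new reading comes with each control period).
- manip.camera(name): name is "side" or "top" or "wrist"; returns a dict with "image" (400x640x3 uint8, red, green, blue), "fx", "fy", "cx", "cy" (pixels), "extrinsics" (4x4, takes a point from world to camera coordinates); the wrist camera has in their place "mount" (4x4, takes a point from camera to tool coordinates, whose origin is the TCP and whose axes are the flange's). Camera axes: x right, y down, z forward; pixel columns grow to the right and rows downward; lengths in m; the calibration is good to about 2 mm. A picture is of the moment at which its call begins: read the wrist's pose just before it. There is no depth.
- manip.job_done(): hands the job in; it is judged then, once.
The state is a dict: "time": time; "q": joint angles; "joint_vel": joint speeds; "joint_torque": joint torques, N m; "ee_pos": TCP position; "tool_rot": TCP orientation; "wrist_force": force on the tool from outside, world axes, zero at the start; "torque": the same for the moment, N m; "finger_gap": opening from 0.0 (shut) to 1.0 (fully open); "finger_force": force on a finger pad.
Only numpy, scipy, OpenCV 4.12 (cv2) and the standard library are available. Lean on these libraries where they do the work, as an engineer would, in place of code of your own. Each camera call takes 0.05 s, during which the arm holds its last target. There are 200 camera calls.

## Working session

There is one attempt and no reset: what is moved stays moved. The work goes in short steps, Python scripts to look and compute and a tool call to move; the robot and the scene stay as the last step left them, time stands still between calls to the robot, and variables do not carry over. Pictures are saved under pics/ and viewed, at most 10 in all, crops included, and the job is handed in when it is done.

Besides the shell and the picture viewer there is one more tool, called after ">>>" as name(argument=value, ...) on one line, values as JSON. carry_out: Moves the arm, as the interface text tells. Its arguments: {"type":"object","properties":{"targets":{"type":"array"},"jaw":{"type":"number"},"squeeze":{"type":"number"}},"required":["targets"]}

```bash
mkdir -p pics; ls
python3 - <<'E'
from station import manip
import cv2,numpy as np
s=manip.sense();print(s)
for n in("top","side"):
    c=manip.camera(n);cv2.imwrite(f"pics/{n}0.png",c["image"][:,:,::-1])
    print(n,c["fx"],c["fy"],c["cx"],c["cy"],np.round(c["extrinsics"],4).tolist())
c=manip.camera("wrist");cv2.imwrite("pics/wrist0.png",c["image"][:,:,::-1]);print(c["fx"],c["fy"],c["cx"],c["cy"],np.round(c["mount"],4).tolist())
E
```

```text
pics
{'time': 0.0, 'q': array([-1.34799038e+00,  2.87195976e-01,  1.57818099e+00,  7.40827205e-06,
        1.27861575e+00, -1.49994084e-01]), 'joint_vel': array([-0.00084527,  0.00014666,  0.00035527,  0.00065024, -0.00033902,
        0.0005151 ]), 'joint_torque': array([ 3.17102581e-05, -4.05979657e+01, -2.92626590e+01, -1.47771848e-04,
        5.78848514e-03,  1.41648208e-06]), 'ee_pos': array([ 0.24573645, -0.62796862,  0.22992482]), 'tool_rot': array([-1.19936650e-03,  9.82677250e-01,  1.85321294e-01, -4.01351415e-05]), 'wrist_force': array([0.69302572, 0.32264074, 0.57464211]), 'torque': array([ 0.07349293, -0.03426304, -0.02538503]), 'finger_force': 0.0, 'finger_gap': 1.0007087245759008}
top 483.820124162016 483.820124162016 324.7633634843948 199.55997806255812 [[0.0181, -0.9998, 0.0116, -0.0848], [-0.9986, -0.0186, -0.0489, 0.6183], [0.0491, -0.0107, -0.9987, 1.3811], [0.0, 0.0, 0.0, 1.0]]
side 403.04160258767365 403.04160258767365 322.31756775665025 206.93165782997738 [[-0.8689, -0.4949, 0.0081, 0.4979], [-0.3252, 0.5583, -0.7632, 0.3302], [0.3732, -0.6658, -0.6461, 0.8464], [0.0, 0.0, 0.0, 1.0]]
359.5742150557514 359.5742150557514 317.4918162665356 196.53207357739888 [[-0.0001, -0.9569, -0.2903, 0.0732], [1.0, -0.0002, 0.0002, -0.0004], [-0.0003, -0.2903, 0.9569, -0.1445], [0.0, 0.0, 0.0, 1.0]]
```

View pics/top0.png

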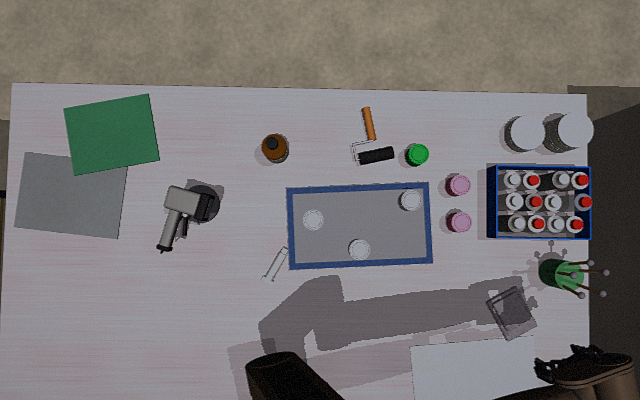

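View pics/side0.png

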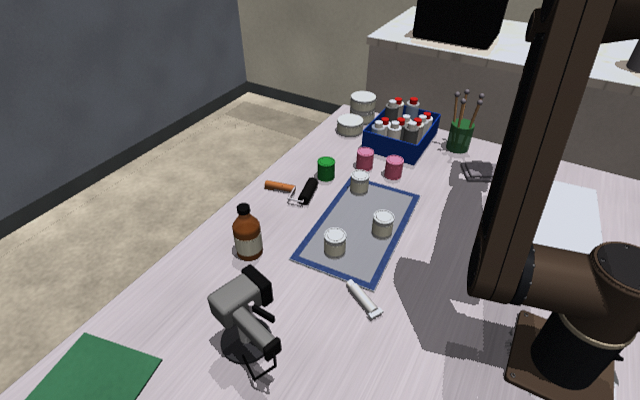

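The top view shows three pale tins on the slab at (313,219), (410,200) and (359,250). The green one at (417,154) and the pink ones at (458,185) and (458,222) stand off the slab, so they are look-alikes. The scanner head is near (190,203) with its grip running to (165,250). The bottle is at (275,148), the tube at (275,264) and the brayer at (372,140). I'll confirm this in one enlarged crop.

Run:
```python
import cv2
a=cv2.imread("pics/top0.png")
l=cv2.resize(a[170:270,145:235],None,fx=4.4,fy=4.4,interpolation=cv2.INTER_CUBIC)
r=cv2.resize(a[170:280,280:440],None,fx=2.4,fy=2.4,interpolation=cv2.INTER_CUBIC)
import numpy as np
o=np.zeros((440,800,3),np.uint8);o[:440,:396]=l[:440,:396];o[:264,400:784]=r
cv2.imwrite("pics/crop1.png",o)
```

```text
(no output)
```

View pics/crop1.png

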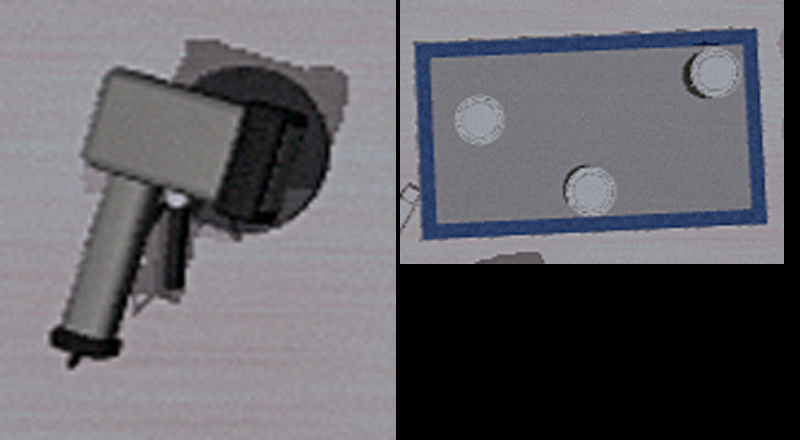

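The left of the crop shows the scanner: rear head corners at about (107,68) and (85,162), grip butt near (86,340), trigger at (175,250), and window to the right. The right of the crop shows exactly three bare tins on the slab, so those are the job tins.

```bash
cat > h.py <<'E'
import numpy as np,cv2
from scipy.optimize import least_squares
K=dict(top=(483.820124,324.763363,199.559978),side=(403.0416,322.317568,206.931658))
E=dict(top=np.array([[0.0181,-0.9998,0.0116,-0.0848],[-0.9986,-0.0186,-0.0489,0.6183],[0.0491,-0.0107,-0.9987,1.3811]]),
side=np.array([[-0.8689,-0.4949,0.0081,0.4979],[-0.3252,0.5583,-0.7632,0.3302],[0.3732,-0.6658,-0.6461,0.8464]]))
def proj(n,P):
    P=np.atleast_2d(P);c=P@E[n][:,:3].T+E[n][:,3];f,cx,cy=K[n];return c[:,:2]/c[:,2:]*f+[cx,cy]
def back(n,uv,z):
    f,cx,cy=K[n];R,t=E[n][:,:3],E[n][:,3];o=-R.T@t;d=R.T@np.array([(uv[0]-cx)/f,(uv[1]-cy)/f,1]);return o+d*(z-o[2])/d[2]
def pose(x,y,a,L):
    c,s=np.cos(a),np.sin(a);return np.asarray(L)@np.array([[c,-s,0],[s,c,0],[0,0,1]]).T+[x,y,0]
E
python3 - <<'E'
from h import *
g=lambda u,v:np.array([145+u/4.4,170+v/4.4])
# tins
for u,v in [(480,119),(713,73),(590,190)]:
    p=(280+(u-400)/2.4,170+v/2.4);print('tin',p,back('top',p,.068).round(4))
L=np.array([[35,50,181],[-35,50,181],[-136,20,150],[-60,34,158]])/1e3
T=np.array([g(107,68),g(85,162),g(86,338),g(85,262)])
r=least_squares(lambda p:(proj('top',pose(*p,L))-T)[:3].ravel(),[.6,.35,0]);x=r.x
print('scanner',x,np.degrees(x[2]),r.fun.round(2))
sc=cv2.imread('pics/top0.png');sd=cv2.imread('pics/side0.png')
pts=[[a,b,c] for a in(-35,35) for b in(-60,50) for c in(119,181)]
pts=np.array(pts+[[-136,6,150],[-136,34,150],[-75,-22,150],[-75,34,150],[0,-61,150],[0,0,0]])/1e3
out=[]
for n,im,(u0,v0,w,h) in(('top',sc,(145,170,90,100)),('side',sd,(195,250,100,130))):
    k=4;im=cv2.resize(im[v0:v0+h,u0:u0+w],None,fx=k,fy=k,interpolation=cv2.INTER_CUBIC)
    for q in proj(n,pose(*x,pts)):cv2.circle(im,tuple(int(i) for i in((q-[u0,v0]+.5)*k)),3,(0,0,255),-1)
    out.append(cv2.copyMakeBorder(im,0,520-im.shape[0],0,0,0))
cv2.imwrite('pics/ov.png',np.hstack(out))
print('squeeze',pose(*x,[[-.075,.011,.15],[0,-.161,.15],[0,0,0]]))
E
```

```text
tin (313.3333333333333, 219.58333333333334) [ 0.561  -0.0422  0.068 ]
tin (410.4166666666667, 200.41666666666666) [ 0.6192 -0.3114  0.068 ]
tin (359.1666666666667, 249.16666666666669) [ 0.4815 -0.1706  0.068 ]
scanner [ 0.60178624  0.28150157 -0.28632675] -16.405314252667157 [ 1.71 -3.64 -2.02  1.28  0.33  2.38]
squeeze [[0.53294639 0.31323602 0.15      ]
 [0.55631494 0.12705624 0.15      ]
 [0.60178624 0.28150157 0.        ]]
```

View pics/ov.png

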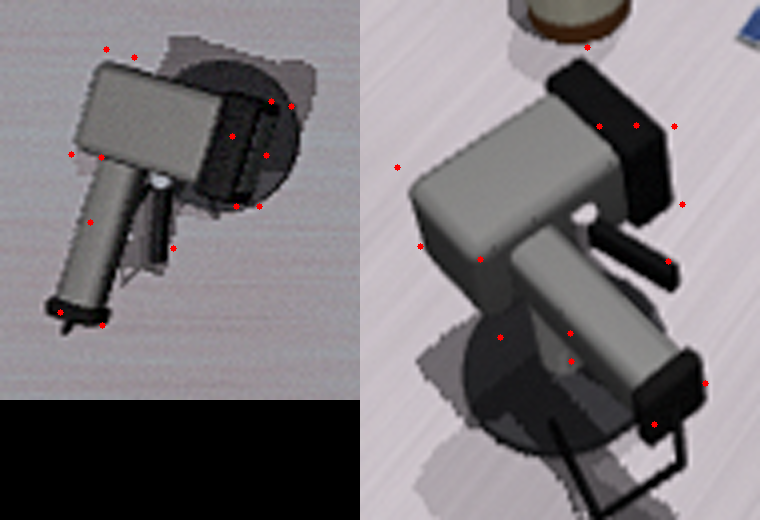

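```bash
cat >> h.py <<'E'
PTS=np.array([[a,b,c] for a in(-35,35) for b in(-60,) for c in(119,181)]+[[-136,6,150],[-136,34,150],[-75,-22,150],[-75,34,150],[0,-61,150],[55,0,0],[-55,0,0],[0,-55,0],[0,55,0]])/1e3
E
python3 - <<'E'
from h import *
t=lambda u,v:[145+u/4-.5,170+v/4-.5]
s=lambda u,v:[195+(u-360)/4-.5,250+v/4-.5]
O=[('top',[0,0,5],t(222,137)),('top',[-136,20,150],t(77,320)),('top',[-60,20,150],t(107,212)),
('top',[-75,-22,155],t(172,225)),('top',[-35,-60,181],t(225,200)),
('side',[35,-60,181],s(585,60)),('side',[-35,-60,181],s(664,128)),('side',[-35,-60,119],s(671,208)),('side',[-136,20,150],s(675,397)),('side',[0,0,5],s(565,360))]
f=lambda p:np.array([proj(n,pose(*p,[np.array(L)/1e3]))[0]-T for n,L,T in O])
r=least_squares(lambda p:f(p).ravel(),[.6,.3,-.25],loss='soft_l1');x=r.x
print(x,np.degrees(x[2]));print(f(x).round(1).tolist())
sc=cv2.imread('pics/top0.png');sd=cv2.imread('pics/side0.png')
out=[]
for n,im,(u0,v0,w,h) in(('top',sc,(145,170,90,100)),('side',sd,(195,250,100,130))):
    k=4;im=cv2.resize(im[v0:v0+h,u0:u0+w],None,fx=k,fy=k,interpolation=cv2.INTER_CUBIC)
    for q in proj(n,pose(*x,PTS)):cv2.circle(im,tuple(int(i) for i in((q-[u0,v0]+.5)*k)),3,(0,0,255),-1)
    out.append(cv2.copyMakeBorder(im,0,520-im.shape[0],0,0,0))
cv2.imwrite('pics/ov2.png',np.hstack(out))
print('squeeze',pose(*x,[[-.075,.011,.15],[0,-.161,.15],[0,0,0]]))
E
```

```text
[ 0.60347791  0.28658887 -0.26285025] -15.06020986013363
[[0.5, -0.7], [0.3, -0.5], [1.4, -1.7], [-1.5, 5.1], [1.4, 0.5], [-2.3, -2.0], [0.1, 0.3], [0.7, -0.0], [0.4, 2.6], [-0.7, 0.7]]
squeeze [[0.53391209 0.31669861 0.15      ]
 [0.56164465 0.13111869 0.15      ]
 [0.60347791 0.28658887 0.        ]]
```

View pics/ov2.png

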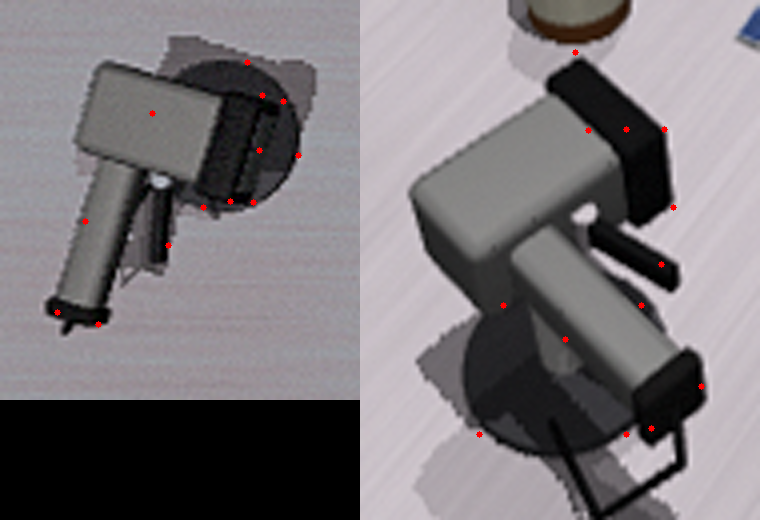

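The overlay now matches the head front, grip, trigger and foot in both views. That puts the squeeze point at about (0.534, 0.317) and the scanner yaw at -15.1°. Next I need a planner for the move numbers.

```bash
cat > plan.py <<'E'
import sys,numpy as np
from scipy.spatial.transform import Rotation as R
from station import manip
def Rd(yaw):return R.from_euler('z',yaw,degrees=True)*R.from_euler('x',180,degrees=True)
def plan(W):
    s=manip.sense();p=s['ee_pos'];q=s['tool_rot'];r=R.from_quat([q[1],q[2],q[3],q[0]])
    for x,y,z,yaw in W:
        t=np.array([x,y,z]);rt=Rd(yaw)
        print((x,y,z,yaw),'d',(r.inv().apply(t-p)/.2).round(3),'r',((r.inv()*rt).as_rotvec(degrees=True)/30).round(3));p,r=t,rt
def st():
    s=manip.sense();q=s['tool_rot'];r=R.from_quat([q[1],q[2],q[3],q[0]]);x=r.as_matrix()
    print(round(s['time'],2),s['ee_pos'].round(4),'yaw',round(np.degrees(np.arctan2(x[1,0],x[0,0])),2),'zax',x[:,2].round(4),'F',s['wrist_force'].round(2),'gap',round(s['finger_gap'],3),'ff',round(s['finger_force'],2),'q',s['q'].round(3))
E
python3 -c "
from plan import *
plan([(.36,-.50,.26,50),(.46,-.33,.26,79),(.50,-.14,.26,108),(.52,.06,.26,137),(.53,.20,.26,164.9),(.534,.317,.26,164.9),(.534,.317,.131,164.9)])"
```

```text
(0.36, -0.5, 0.26, 50) d [ 0.765 -0.389 -0.148] r [-0.003 -0.001 -0.955]
(0.46, -0.33, 0.26, 79) d [ 0.973 -0.163 -0.   ] r [ 0.     0.    -0.967]
(0.5, -0.14, 0.26, 108) d [0.971 0.015 0.   ] r [ 0.     0.    -0.967]
(0.52, 0.06, 0.26, 137) d [0.92  0.404 0.   ] r [ 0.     0.    -0.967]
(0.53, 0.2, 0.26, 164.9) d [0.441 0.546 0.   ] r [-0.    0.   -0.93]
(0.534, 0.317, 0.26, 164.9) d [0.133 0.57  0.   ] r [0. 0. 0.]
(0.534, 0.317, 0.131, 164.9) d [-0.    -0.     0.645] r [0. 0. 0.]
```

>>> carry_out(targets=[{"dx": 0.38,"dy": -0.2,"dz": -0.07,"rz": -0.48},{"dx": 0.765,"dy": -0.39,"dz": -0.15,"rz": -0.955},{"dx": 0.765,"dy": -0.39,"dz": -0.15,"rz": -0.955},{"dx": 0.765,"dy": -0.39,"dz": -0.15,"rz": -0.955},{"dx": 0.765,"dy": -0.39,"dz": -0.15,"rz": -0.955},{"dx": 0.765,"dy": -0.39,"dz": -0.15,"rz": -0.955},{"dx": 0.765,"dy": -0.39,"dz": -0.15,"rz": -0.955},{"dx": 0.765,"dy": -0.39,"dz": -0.15,"rz": -0.955},{"dx": 0.765,"dy": -0.39,"dz": -0.15,"rz": -0.955},{"dx": 0.765,"dy": -0.39,"dz": -0.15,"rz": -0.955}], jaw=100, squeeze=25)

```text
invalid input at $.targets[0]: expected keys dx, dy, dz, rx, ry, rz
```

>>> carry_out(targets=[{"dx": 0.3,"dy": -0.05,"dz": 0,"rz": -0.3},{"dx": 0.6,"dy": -0.1,"dz": 0,"rz": -0.6},{"dx": 0.97,"dy": -0.16,"dz": 0,"rz": -0.97},{"dx": 0.97,"dy": -0.16,"dz": 0,"rz": -0.97},{"dx": 0.97,"dy": -0.16,"dz": 0,"rz": -0.97},{"dx": 0.97,"dy": -0.16,"dz": 0,"rz": -0.97},{"dx": 0.97,"dy": -0.16,"dz": 0,"rz": -0.97},{"dx": 0.97,"dy": -0.16,"dz": 0,"rz": -0.97},{"dx": 0.97,"dy": -0.16,"dz": 0,"rz": -0.97},{"dx": 0.97,"dy": -0.16,"dz": 0,"rz": -0.97}])

```text
invalid input at $.targets[0]: expected keys dx, dy, dz, rx, ry, rz
```

>>> carry_out(targets=[{"dx": 0.3,"dy": 0,"dz": 0,"rz": -0.3},{"dx": 0.6,"dy": 0.01,"dz": 0,"rz": -0.6},{"dx": 0.97,"dy": 0.02,"dz": 0,"rz": -0.97},{"dx": 0.97,"dy": 0.02,"dz": 0,"rz": -0.97},{"dx": 0.97,"dy": 0.02,"dz": 0,"rz": -0.97},{"dx": 0.97,"dy": 0.02,"dz": 0,"rz": -0.97},{"dx": 0.97,"dy": 0.02,"dz": 0,"rz": -0.97},{"dx": 0.97,"dy": 0.02,"dz": 0,"rz": -0.97},{"dx": 0.97,"dy": 0.02,"dz": 0,"rz": -0.97},{"dx": 0.97,"dy": 0.02,"dz": 0,"rz": -0.97}])

```text
invalid input at $.targets[0]: expected keys dx, dy, dz, rx, ry, rz
```

>>> carry_out(targets=[{"dx": 0.3,"dy": 0.13,"dz": 0,"rz": -0.3},{"dx": 0.6,"dy": 0.27,"dz": 0,"rz": -0.6},{"dx": 0.92,"dy": 0.4,"dz": 0,"rz": -0.97},{"dx": 0.92,"dy": 0.4,"dz": 0,"rz": -0.97},{"dx": 0.92,"dy": 0.4,"dz": 0,"rz": -0.97},{"dx": 0.92,"dy": 0.4,"dz": 0,"rz": -0.97},{"dx": 0.92,"dy": 0.4,"dz": 0,"rz": -0.97},{"dx": 0.92,"dy": 0.4,"dz": 0,"rz": -0.97},{"dx": 0.92,"dy": 0.4,"dz": 0,"rz": -0.97},{"dx": 0.92,"dy": 0.4,"dz": 0,"rz": -0.97}])

```text
invalid input at $.targets[0]: expected keys dx, dy, dz, rx, ry, rz
```

```bash
python3 -c "
from plan import *
st();plan([(.534,.24,.26,164.9),(.534,.317,.26,164.9)])"
```

```text
0.15 [ 0.2457 -0.6281  0.2302] yaw 21.36 zax [-5.0e-04  1.8e-03 -1.0e+00] F [-0.06  0.67  0.14] gap 0.999 ff 0.0 q [-1.348  0.287  1.578 -0.     1.279 -0.15 ]
(0.534, 0.24, 0.26, 164.9) d [ 2.923 -3.518 -0.142] r [-1.000e-03 -5.000e-03 -4.785e+00]
(0.534, 0.317, 0.26, 164.9) d [0.1   0.372 0.   ] r [0. 0. 0.]
```

All six keys are required in every row.

>>> carry_out(targets=[{"dx": 0.38,"dy": -0.2,"dz": -0.07,"rx": 0,"ry": 0,"rz": -0.48},{"dx": 0.765,"dy": -0.39,"dz": -0.15,"rx": 0,"ry": 0,"rz": -0.955},{"dx": 0.765,"dy": -0.39,"dz": -0.15,"rx": 0,"ry": 0,"rz": -0.955},{"dx": 0.765,"dy": -0.39,"dz": -0.15,"rx": 0,"ry": 0,"rz": -0.955},{"dx": 0.765,"dy": -0.39,"dz": -0.15,"rx": 0,"ry": 0,"rz": -0.955},{"dx": 0.765,"dy": -0.39,"dz": -0.15,"rx": 0,"ry": 0,"rz": -0.955},{"dx": 0.765,"dy": -0.39,"dz": -0.15,"rx": 0,"ry": 0,"rz": -0.955},{"dx": 0.765,"dy": -0.39,"dz": -0.15,"rx": 0,"ry": 0,"rz": -0.955},{"dx": 0.765,"dy": -0.39,"dz": -0.15,"rx": 0,"ry": 0,"rz": -0.955},{"dx": 0.765,"dy": -0.39,"dz": -0.15,"rx": 0,"ry": 0,"rz": -0.955}], jaw=100, squeeze=25)

```text
time: 1.4
ee_pos: [0.3599, -0.5003, 0.2613]
tool_rot: [-0.0, 0.906, 0.423, 0.0]
wrist_force: [0.5, 0.2, 0.0]
finger_gap: 1.0
finger_force: 0.0
```

>>> carry_out(targets=[{"dx": 0.3,"dy": -0.05,"dz": 0,"rx": 0,"ry": 0,"rz": -0.3},{"dx": 0.6,"dy": -0.1,"dz": 0,"rx": 0,"ry": 0,"rz": -0.6},{"dx": 0.97,"dy": -0.16,"dz": 0,"rx": 0,"ry": 0,"rz": -0.97},{"dx": 0.97,"dy": -0.16,"dz": 0,"rx": 0,"ry": 0,"rz": -0.97},{"dx": 0.97,"dy": -0.16,"dz": 0,"rx": 0,"ry": 0,"rz": -0.97},{"dx": 0.97,"dy": -0.16,"dz": 0,"rx": 0,"ry": 0,"rz": -0.97},{"dx": 0.97,"dy": -0.16,"dz": 0,"rx": 0,"ry": 0,"rz": -0.97},{"dx": 0.97,"dy": -0.16,"dz": 0,"rx": 0,"ry": 0,"rz": -0.97},{"dx": 0.97,"dy": -0.16,"dz": 0,"rx": 0,"ry": 0,"rz": -0.97},{"dx": 0.97,"dy": -0.16,"dz": 0,"rx": 0,"ry": 0,"rz": -0.97}])

```text
time: 2.65
ee_pos: [0.46, -0.3312, 0.2613]
tool_rot: [-0.0, 0.771, 0.637, -0.0]
wrist_force: [0.6, 0.0, 0.1]
finger_gap: 1.001
finger_force: 0.0
```

>>> carry_out(targets=[{"dx": 0.3,"dy": 0,"dz": 0,"rx": 0,"ry": 0,"rz": -0.3},{"dx": 0.6,"dy": 0.01,"dz": 0,"rx": 0,"ry": 0,"rz": -0.6},{"dx": 0.97,"dy": 0.02,"dz": 0,"rx": 0,"ry": 0,"rz": -0.97},{"dx": 0.97,"dy": 0.02,"dz": 0,"rx": 0,"ry": 0,"rz": -0.97},{"dx": 0.97,"dy": 0.02,"dz": 0,"rx": 0,"ry": 0,"rz": -0.97},{"dx": 0.97,"dy": 0.02,"dz": 0,"rx": 0,"ry": 0,"rz": -0.97},{"dx": 0.97,"dy": 0.02,"dz": 0,"rx": 0,"ry": 0,"rz": -0.97},{"dx": 0.97,"dy": 0.02,"dz": 0,"rx": 0,"ry": 0,"rz": -0.97},{"dx": 0.97,"dy": 0.02,"dz": 0,"rx": 0,"ry": 0,"rz": -0.97},{"dx": 0.97,"dy": 0.02,"dz": 0,"rx": 0,"ry": 0,"rz": -0.97}])

```text
time: 3.9
ee_pos: [0.5007, -0.1415, 0.2613]
tool_rot: [-0.0, 0.586, 0.81, -0.0]
wrist_force: [-0.1, -0.3, -0.2]
finger_gap: 1.002
finger_force: 0.0
```

>>> carry_out(targets=[{"dx": 0.3,"dy": 0.13,"dz": 0,"rx": 0,"ry": 0,"rz": -0.3},{"dx": 0.6,"dy": 0.27,"dz": 0,"rx": 0,"ry": 0,"rz": -0.6},{"dx": 0.92,"dy": 0.4,"dz": 0,"rx": 0,"ry": 0,"rz": -0.97},{"dx": 0.92,"dy": 0.4,"dz": 0,"rx": 0,"ry": 0,"rz": -0.97},{"dx": 0.92,"dy": 0.4,"dz": 0,"rx": 0,"ry": 0,"rz": -0.97},{"dx": 0.92,"dy": 0.4,"dz": 0,"rx": 0,"ry": 0,"rz": -0.97},{"dx": 0.92,"dy": 0.4,"dz": 0,"rx": 0,"ry": 0,"rz": -0.97},{"dx": 0.92,"dy": 0.4,"dz": 0,"rx": 0,"ry": 0,"rz": -0.97},{"dx": 0.92,"dy": 0.4,"dz": 0,"rx": 0,"ry": 0,"rz": -0.97},{"dx": 0.92,"dy": 0.4,"dz": 0,"rx": 0,"ry": 0,"rz": -0.97}])

```text
time: 5.15
ee_pos: [0.5192, 0.0583, 0.2613]
tool_rot: [0.0, 0.364, 0.931, 0.0]
wrist_force: [0.3, 0.3, -0.8]
finger_gap: 0.994
finger_force: 0.0
```

```bash
python3 -c "
from plan import *
st();plan([(.534,.24,.26,164.9),(.534,.317,.26,164.9)])"
```

```text
5.15 [0.5192 0.0583 0.2613] yaw 137.28 zax [ 0.  0. -1.] F [ 0.29  0.32 -0.84] gap 0.994 ff 0.0 q [-0.083 -0.077  1.915  0.     1.303 -0.908]
(0.534, 0.24, 0.26, 164.9) d [0.562 0.718 0.007] r [ 0.     0.    -0.921]
(0.534, 0.317, 0.26, 164.9) d [0.1   0.372 0.   ] r [0. 0. 0.]
```

>>> carry_out(targets=[{"dx": 0.2,"dy": 0.24,"dz": 0,"rx": 0,"ry": 0,"rz": -0.3},{"dx": 0.4,"dy": 0.5,"dz": 0,"rx": 0,"ry": 0,"rz": -0.6},{"dx": 0.56,"dy": 0.72,"dz": 0,"rx": 0,"ry": 0,"rz": -0.92},{"dx": 0.56,"dy": 0.72,"dz": 0,"rx": 0,"ry": 0,"rz": -0.92},{"dx": 0.56,"dy": 0.72,"dz": 0,"rx": 0,"ry": 0,"rz": -0.92},{"dx": 0.56,"dy": 0.72,"dz": 0,"rx": 0,"ry": 0,"rz": -0.92},{"dx": 0.56,"dy": 0.72,"dz": 0,"rx": 0,"ry": 0,"rz": -0.92},{"dx": 0.56,"dy": 0.72,"dz": 0,"rx": 0,"ry": 0,"rz": -0.92},{"dx": 0.56,"dy": 0.72,"dz": 0,"rx": 0,"ry": 0,"rz": -0.92},{"dx": 0.56,"dy": 0.72,"dz": 0,"rx": 0,"ry": 0,"rz": -0.92}])

```text
time: 6.4
ee_pos: [0.5345, 0.2401, 0.2614]
tool_rot: [0.0, 0.131, 0.991, 0.0]
wrist_force: [-0.5, -0.0, 0.4]
finger_gap: 0.998
finger_force: 0.0
```

>>> carry_out(targets=[{"dx": 0.1,"dy": 0.37,"dz": 0,"rx": 0,"ry": 0,"rz": 0},{"dx": 0.1,"dy": 0.37,"dz": 0,"rx": 0,"ry": 0,"rz": 0},{"dx": 0.1,"dy": 0.37,"dz": 0,"rx": 0,"ry": 0,"rz": 0},{"dx": 0.1,"dy": 0.37,"dz": 0,"rx": 0,"ry": 0,"rz": 0},{"dx": 0.1,"dy": 0.37,"dz": 0,"rx": 0,"ry": 0,"rz": 0},{"dx": 0.1,"dy": 0.37,"dz": 0,"rx": 0,"ry": 0,"rz": 0},{"dx": 0.1,"dy": 0.37,"dz": 0,"rx": 0,"ry": 0,"rz": 0},{"dx": 0.1,"dy": 0.37,"dz": 0,"rx": 0,"ry": 0,"rz": 0},{"dx": 0.1,"dy": 0.37,"dz": 0,"rx": 0,"ry": 0,"rz": 0},{"dx": 0.1,"dy": 0.37,"dz": 0,"rx": 0,"ry": 0,"rz": 0}])

```text
time: 7.65
ee_pos: [0.5344, 0.317, 0.2613]
tool_rot: [-0.0, 0.131, 0.991, -0.0]
wrist_force: [-0.6, -0.3, 0.7]
finger_gap: 0.999
finger_force: 0.0
```

Run:
```python
from plan import *
from h import pose,PTS
import cv2
st();plan([(.534,.317,.131,164.9)])
s=manip.sense();c=manip.camera('wrist');im=c['image'][:,:,::-1].copy()
q=s['tool_rot'];r=R.from_quat([q[1],q[2],q[3],q[0]])
T=np.eye(4);T[:3,:3]=r.as_matrix();T[:3,3]=s['ee_pos'];W=np.linalg.inv(T@c['mount'])
L=np.vstack([PTS,np.array([[-75,11,150],[-75,-22,159],[-75,34,167]])/1e3])
for P in pose(.60348,.28659,-.26285,L):
    k=W[:3,:3]@P+W[:3,3];u=c['fx']*k[0]/k[2]+c['cx'];v=c['fy']*k[1]/k[2]+c['cy'];cv2.circle(im,(int(u),int(v)),3,(0,0,255),-1)
cv2.imwrite('pics/w1.png',im)
```

```text
7.65 [0.5344 0.317  0.2613] yaw 164.92 zax [-1.e-04 -1.e-04 -1.e+00] F [-0.63 -0.25  0.75] gap 0.999 ff 0.0 q [ 0.372  0.148  1.684 -0.     1.309 -0.935]
(0.534, 0.317, 0.131, 164.9) d [ 0.002 -0.     0.652] r [-0.    -0.     0.001]
```

View pics/w1.png

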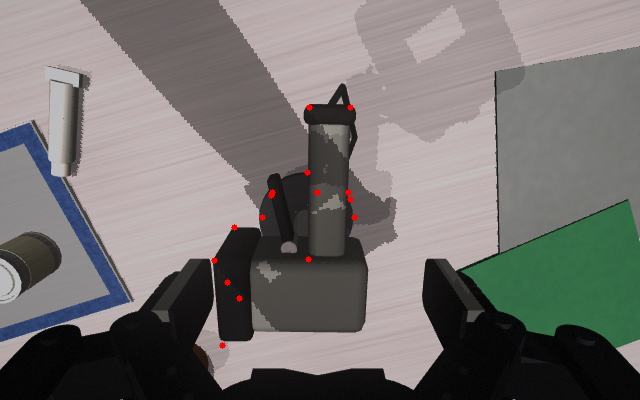

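The projected scanner model matches the wrist view, with the grip edge at (349,197) and the trigger front at (271,193), so the tool is centred between them. I'll descend, squeeze and release.

>>> carry_out(targets=[{"dx": 0,"dy": 0,"dz": 0.1,"rx": 0,"ry": 0,"rz": 0},{"dx": 0,"dy": 0,"dz": 0.2,"rx": 0,"ry": 0,"rz": 0},{"dx": 0,"dy": 0,"dz": 0.3,"rx": 0,"ry": 0,"rz": 0},{"dx": 0,"dy": 0,"dz": 0.4,"rx": 0,"ry": 0,"rz": 0},{"dx": 0,"dy": 0,"dz": 0.5,"rx": 0,"ry": 0,"rz": 0},{"dx": 0,"dy": 0,"dz": 0.6,"rx": 0,"ry": 0,"rz": 0},{"dx": 0,"dy": 0,"dz": 0.65,"rx": 0,"ry": 0,"rz": 0},{"dx": 0,"dy": 0,"dz": 0.65,"rx": 0,"ry": 0,"rz": 0},{"dx": 0,"dy": 0,"dz": 0.65,"rx": 0,"ry": 0,"rz": 0},{"dx": 0,"dy": 0,"dz": 0.65,"rx": 0,"ry": 0,"rz": 0}])

```text
time: 8.95
ee_pos: [0.5351, 0.3172, 0.1325]
tool_rot: [0.001, 0.131, 0.991, 0.001]
wrist_force: [0.3, -0.4, 0.7]
finger_gap: 1.002
finger_force: 0.0
```

>>> carry_out(targets=[{"dx": 0,"dy": 0,"dz": 0,"rx": 0,"ry": 0,"rz": 0},{"dx": 0,"dy": 0,"dz": 0,"rx": 0,"ry": 0,"rz": 0},{"dx": 0,"dy": 0,"dz": 0,"rx": 0,"ry": 0,"rz": 0},{"dx": 0,"dy": 0,"dz": 0,"rx": 0,"ry": 0,"rz": 0},{"dx": 0,"dy": 0,"dz": 0,"rx": 0,"ry": 0,"rz": 0},{"dx": 0,"dy": 0,"dz": 0,"rx": 0,"ry": 0,"rz": 0},{"dx": 0,"dy": 0,"dz": 0,"rx": 0,"ry": 0,"rz": 0},{"dx": 0,"dy": 0,"dz": 0,"rx": 0,"ry": 0,"rz": 0},{"dx": 0,"dy": 0,"dz": 0,"rx": 0,"ry": 0,"rz": 0},{"dx": 0,"dy": 0,"dz": 0,"rx": 0,"ry": 0,"rz": 0}], jaw=30, squeeze=30)

```text
time: 10.2
ee_pos: [0.5341, 0.3153, 0.1321]
tool_rot: [-0.001, 0.132, 0.991, -0.002]
wrist_force: [-3.9, -5.5, 5.7]
finger_gap: 0.524
finger_force: 31.8
```

Run:
```python
from plan import *
st()
import cv2;cv2.imwrite('pics/side_sq.png',manip.camera('side')['image'][:,:,::-1]);st()
```

```text
10.2 [0.5341 0.3153 0.1321] yaw 164.87 zax [-0.002  -0.0041 -1.    ] F [-3.9  -5.54  5.66] gap 0.524 ff 31.79 q [ 0.371  0.267  1.792 -0.004  1.087 -0.934]
10.25 [0.5341 0.3153 0.1321] yaw 164.87 zax [-0.002  -0.0042 -1.    ] F [-3.89 -5.63  6.44] gap 0.528 ff 31.79 q [ 0.371  0.267  1.792 -0.004  1.087 -0.934]
```

The opening is 44.7 mm, below the 46 mm expected at full squeeze, so the trigger is fully squeezed. Next I open and lift away.

>>> carry_out(targets=[{"dx": 0,"dy": 0,"dz": 0,"rx": 0,"ry": 0,"rz": 0},{"dx": 0,"dy": 0,"dz": 0,"rx": 0,"ry": 0,"rz": 0},{"dx": 0,"dy": 0,"dz": 0,"rx": 0,"ry": 0,"rz": 0},{"dx": 0,"dy": 0,"dz": 0,"rx": 0,"ry": 0,"rz": 0},{"dx": 0,"dy": 0,"dz": 0,"rx": 0,"ry": 0,"rz": 0},{"dx": 0,"dy": 0,"dz": 0,"rx": 0,"ry": 0,"rz": 0},{"dx": 0,"dy": 0,"dz": 0,"rx": 0,"ry": 0,"rz": 0},{"dx": 0,"dy": 0,"dz": -0.1,"rx": 0,"ry": 0,"rz": 0},{"dx": 0,"dy": 0,"dz": -0.25,"rx": 0,"ry": 0,"rz": 0},{"dx": 0,"dy": 0,"dz": -0.4,"rx": 0,"ry": 0,"rz": 0}], jaw=100)

```text
time: 11.5
ee_pos: [0.5348, 0.3171, 0.2138]
tool_rot: [0.001, 0.131, 0.991, 0.0]
wrist_force: [0.6, 0.2, 0.6]
finger_gap: 1.002
finger_force: 0.0
```

>>> carry_out(targets=[{"dx": 0,"dy": 0,"dz": -0.15,"rx": 0,"ry": 0,"rz": 0},{"dx": 0,"dy": 0,"dz": -0.25,"rx": 0,"ry": 0,"rz": 0},{"dx": 0,"dy": 0,"dz": -0.25,"rx": 0,"ry": 0,"rz": 0},{"dx": 0,"dy": 0,"dz": -0.25,"rx": 0,"ry": 0,"rz": 0.3},{"dx": 0,"dy": 0,"dz": -0.25,"rx": 0,"ry": 0,"rz": 0.6},{"dx": 0,"dy": 0,"dz": -0.25,"rx": 0,"ry": 0,"rz": 0.9},{"dx": 0,"dy": 0,"dz": -0.25,"rx": 0,"ry": 0,"rz": 1},{"dx": 0,"dy": 0,"dz": -0.25,"rx": 0,"ry": 0,"rz": 1},{"dx": 0,"dy": 0,"dz": -0.25,"rx": 0,"ry": 0,"rz": 1},{"dx": 0,"dy": 0,"dz": -0.25,"rx": 0,"ry": 0,"rz": 1}])

```text
time: 12.75
ee_pos: [0.5343, 0.3169, 0.2609]
tool_rot: [-0.0, 0.383, 0.924, -0.0]
wrist_force: [-0.0, 1.1, -0.1]
finger_gap: 1.002
finger_force: 0.0
```

Run:
```python
from plan import *
st();plan([(.50,.14,.26,105),(.561,-.042,.2,74.9),(.561,-.042,.024,74.9)])
```

```text
12.75 [0.5343 0.3169 0.2609] yaw 134.93 zax [-6.e-04 -2.e-04 -1.e+00] F [-0.01  1.07 -0.06] gap 1.002 ff 0.0 q [ 0.372  0.148  1.684  0.     1.309 -0.412]
(0.5, 0.14, 0.26, 105) d [-0.505 -0.746  0.005] r [-0.001 -0.     0.998]
(0.561, -0.042, 0.2, 74.9) d [-0.958  0.059  0.3  ] r [ 0.    -0.     1.003]
(0.561, -0.042, 0.024, 74.9) d [-0.   -0.    0.88] r [0. 0. 0.]
```

>>> carry_out(targets=[{"dx": -0.17,"dy": -0.25,"dz": 0,"rx": 0,"ry": 0,"rz": 0.33},{"dx": -0.34,"dy": -0.5,"dz": 0,"rx": 0,"ry": 0,"rz": 0.67},{"dx": -0.5,"dy": -0.75,"dz": 0,"rx": 0,"ry": 0,"rz": 1},{"dx": -0.5,"dy": -0.75,"dz": 0,"rx": 0,"ry": 0,"rz": 1},{"dx": -0.5,"dy": -0.75,"dz": 0,"rx": 0,"ry": 0,"rz": 1},{"dx": -0.5,"dy": -0.75,"dz": 0,"rx": 0,"ry": 0,"rz": 1},{"dx": -0.5,"dy": -0.75,"dz": 0,"rx": 0,"ry": 0,"rz": 1},{"dx": -0.5,"dy": -0.75,"dz": 0,"rx": 0,"ry": 0,"rz": 1},{"dx": -0.5,"dy": -0.75,"dz": 0,"rx": 0,"ry": 0,"rz": 1},{"dx": -0.5,"dy": -0.75,"dz": 0,"rx": 0,"ry": 0,"rz": 1}])

```text
time: 14.0
ee_pos: [0.4988, 0.1404, 0.2613]
tool_rot: [-0.0, 0.609, 0.793, -0.0]
wrist_force: [1.4, -0.3, 0.5]
finger_gap: 0.997
finger_force: 0.0
```

>>> carry_out(targets=[{"dx": -0.3,"dy": 0.02,"dz": 0.1,"rx": 0,"ry": 0,"rz": 0.33},{"dx": -0.6,"dy": 0.04,"dz": 0.2,"rx": 0,"ry": 0,"rz": 0.67},{"dx": -0.96,"dy": 0.06,"dz": 0.3,"rx": 0,"ry": 0,"rz": 1},{"dx": -0.96,"dy": 0.06,"dz": 0.3,"rx": 0,"ry": 0,"rz": 1},{"dx": -0.96,"dy": 0.06,"dz": 0.3,"rx": 0,"ry": 0,"rz": 1},{"dx": -0.96,"dy": 0.06,"dz": 0.3,"rx": 0,"ry": 0,"rz": 1},{"dx": -0.96,"dy": 0.06,"dz": 0.3,"rx": 0,"ry": 0,"rz": 1},{"dx": -0.96,"dy": 0.06,"dz": 0.3,"rx": 0,"ry": 0,"rz": 1},{"dx": -0.96,"dy": 0.06,"dz": 0.3,"rx": 0,"ry": 0,"rz": 1},{"dx": -0.96,"dy": 0.06,"dz": 0.3,"rx": 0,"ry": 0,"rz": 1}])

```text
time: 15.25
ee_pos: [0.5598, -0.042, 0.2014]
tool_rot: [0.0, 0.794, 0.608, 0.0]
wrist_force: [-0.3, -0.2, 0.8]
finger_gap: 1.005
finger_force: 0.0
```

```bash
cat > look.py <<'E'
from plan import *
import cv2,sys
# project tin top rims (z=.068) into wrist view
tins=[(.561,-.0422),(.6192,-.3114),(.4815,-.1706)]
s=manip.sense();c=manip.camera('wrist');im=c['image'][:,:,::-1].copy()
q=s['tool_rot'];r=R.from_quat([q[1],q[2],q[3],q[0]])
T=np.eye(4);T[:3,:3]=r.as_matrix();T[:3,3]=s['ee_pos'];M=T@c['mount'];W=np.linalg.inv(M)
for x,y in tins:
  for a in np.linspace(0,6.28,24):
    k=W[:3,:3]@[x+.029*np.cos(a),y+.029*np.sin(a),.068]+W[:3,3]
    if k[2]>.03:
        u,v=int(c['fx']*k[0]/k[2]+c['cx']),int(c['fy']*k[1]/k[2]+c['cy'])
        if abs(u)<2000 and abs(v)<2000:cv2.circle(im,(u,v),1,(0,0,255),-1)
st();cv2.imwrite('pics/'+sys.argv[1],im)
E
python3 look.py w2.png
```

```text
15.3 [ 0.5598 -0.0421  0.2014] yaw 74.92 zax [ 1.e-04  0.e+00 -1.e+00] F [0.3  0.47 0.36] gap 1.0 ff 0.0 q [-0.256  0.064  1.887  0.     1.19   0.007]
```

View pics/w2.png

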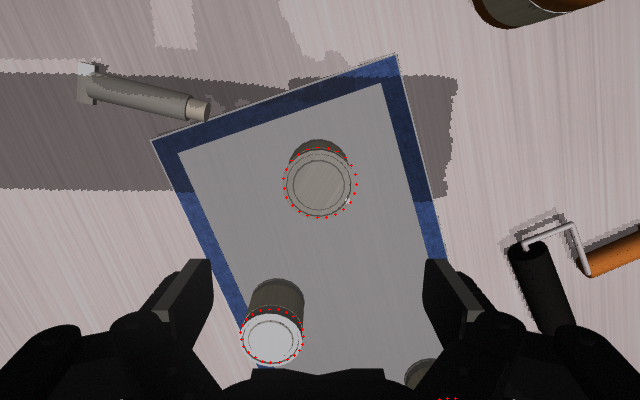

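The projected tin rims land on the tins in the wrist view, at (320,183) for tin 1 and (272,338) for tin 3. Next: descend on tin 1, grip, lift 20 mm and weigh.

>>> carry_out(targets=[{"dx": 0,"dy": 0,"dz": 0.12,"rx": 0,"ry": 0,"rz": 0},{"dx": 0,"dy": 0,"dz": 0.24,"rx": 0,"ry": 0,"rz": 0},{"dx": 0,"dy": 0,"dz": 0.36,"rx": 0,"ry": 0,"rz": 0},{"dx": 0,"dy": 0,"dz": 0.48,"rx": 0,"ry": 0,"rz": 0},{"dx": 0,"dy": 0,"dz": 0.6,"rx": 0,"ry": 0,"rz": 0},{"dx": 0,"dy": 0,"dz": 0.7,"rx": 0,"ry": 0,"rz": 0},{"dx": 0,"dy": 0,"dz": 0.8,"rx": 0,"ry": 0,"rz": 0},{"dx": 0,"dy": 0,"dz": 0.88,"rx": 0,"ry": 0,"rz": 0},{"dx": 0,"dy": 0,"dz": 0.88,"rx": 0,"ry": 0,"rz": 0},{"dx": 0,"dy": 0,"dz": 0.88,"rx": 0,"ry": 0,"rz": 0}])

```text
time: 16.55
ee_pos: [0.5604, -0.0424, 0.0259]
tool_rot: [0.0, 0.794, 0.608, 0.0]
wrist_force: [-0.4, -0.6, 0.3]
finger_gap: 0.998
finger_force: 0.0
```

>>> carry_out(targets=[{"dx": 0,"dy": 0,"dz": 0,"rx": 0,"ry": 0,"rz": 0},{"dx": 0,"dy": 0,"dz": 0,"rx": 0,"ry": 0,"rz": 0},{"dx": 0,"dy": 0,"dz": 0,"rx": 0,"ry": 0,"rz": 0},{"dx": 0,"dy": 0,"dz": 0,"rx": 0,"ry": 0,"rz": 0},{"dx": 0,"dy": 0,"dz": 0,"rx": 0,"ry": 0,"rz": 0},{"dx": 0,"dy": 0,"dz": 0,"rx": 0,"ry": 0,"rz": 0},{"dx": 0,"dy": 0,"dz": -0.03,"rx": 0,"ry": 0,"rz": 0},{"dx": 0,"dy": 0,"dz": -0.06,"rx": 0,"ry": 0,"rz": 0},{"dx": 0,"dy": 0,"dz": -0.1,"rx": 0,"ry": 0,"rz": 0},{"dx": 0,"dy": 0,"dz": -0.1,"rx": 0,"ry": 0,"rz": 0}], jaw=30, squeeze=50)

```text
time: 17.8
ee_pos: [0.5603, -0.0424, 0.0462]
tool_rot: [0.001, 0.794, 0.608, 0.0]
wrist_force: [0.5, 1.0, -1.3]
finger_gap: 0.662
finger_force: 53.4
```

```bash
cat > weigh.py <<'E'
from plan import *
F=[];Q=[]
for i in range(12):
    manip.camera('wrist');s=manip.sense();F.append(s['wrist_force']);Q.append(s['joint_torque'])
F=np.array(F);print(F[:,2].round(2),F[4:].mean(0).round(3),'sd',F[4:].std(0).round(2),'tq',np.mean(Q[4:],0).round(2));st()
E
python3 weigh.py
```

```text
[-1.32 -1.81 -1.75 -1.61 -1.56 -0.85 -1.12 -2.12 -0.67 -1.07 -1.   -1.61] [-0.018  0.041 -1.25 ] sd [0.62 0.54 0.45] tq [  0.   -34.91 -24.11  -0.     0.     0.  ]
18.4 [ 0.5598 -0.0422  0.0453] yaw 74.91 zax [-1.e-04  1.e-04 -1.e+00] F [-0.02  0.68 -1.61] gap 0.663 ff 53.4 q [-0.256  0.268  1.975  0.     0.898  0.007]
```

Tin 1 reads about -1.4 N. I'll put it back and go to the tin at (0.4815, -0.1706).

>>> carry_out(targets=[{"dx": 0,"dy": 0,"dz": 0.03,"rx": 0,"ry": 0,"rz": 0},{"dx": 0,"dy": 0,"dz": 0.06,"rx": 0,"ry": 0,"rz": 0},{"dx": 0,"dy": 0,"dz": 0.08,"rx": 0,"ry": 0,"rz": 0},{"dx": 0,"dy": 0,"dz": 0.09,"rx": 0,"ry": 0,"rz": 0},{"dx": 0,"dy": 0,"dz": 0.1,"rx": 0,"ry": 0,"rz": 0},{"dx": 0,"dy": 0,"dz": 0.1,"rx": 0,"ry": 0,"rz": 0},{"dx": 0,"dy": 0,"dz": 0.1,"rx": 0,"ry": 0,"rz": 0},{"dx": 0,"dy": 0,"dz": 0.1,"rx": 0,"ry": 0,"rz": 0},{"dx": 0,"dy": 0,"dz": 0.1,"rx": 0,"ry": 0,"rz": 0},{"dx": 0,"dy": 0,"dz": 0.1,"rx": 0,"ry": 0,"rz": 0}])

```text
time: 19.65
ee_pos: [0.5597, -0.0422, 0.0266]
tool_rot: [-0.0, 0.794, 0.608, -0.0]
wrist_force: [-3.0, -0.2, 5.9]
finger_gap: 0.663
finger_force: 53.9
```

>>> carry_out(targets=[{"dx": 0,"dy": 0,"dz": 0,"rx": 0,"ry": 0,"rz": 0},{"dx": 0,"dy": 0,"dz": 0,"rx": 0,"ry": 0,"rz": 0},{"dx": 0,"dy": 0,"dz": 0,"rx": 0,"ry": 0,"rz": 0},{"dx": 0,"dy": 0,"dz": 0,"rx": 0,"ry": 0,"rz": 0},{"dx": 0,"dy": 0,"dz": 0,"rx": 0,"ry": 0,"rz": 0},{"dx": 0,"dy": 0,"dz": -0.08,"rx": 0,"ry": 0,"rz": 0},{"dx": 0,"dy": 0,"dz": -0.2,"rx": 0,"ry": 0,"rz": 0},{"dx": 0,"dy": 0,"dz": -0.35,"rx": 0,"ry": 0,"rz": 0},{"dx": 0,"dy": 0,"dz": -0.5,"rx": 0,"ry": 0,"rz": 0},{"dx": 0,"dy": 0,"dz": -0.5,"rx": 0,"ry": 0,"rz": 0}], jaw=100)

```text
time: 20.9
ee_pos: [0.5623, -0.0428, 0.1296]
tool_rot: [0.003, 0.794, 0.608, 0.002]
wrist_force: [0.8, -0.3, -0.2]
finger_gap: 1.001
finger_force: 0.0
```

```bash
python3 -c "
from plan import *
st();plan([(.4815,-.1706,.125,74.9),(.4815,-.1706,.024,74.9)])"
```

```text
20.9 [ 0.5623 -0.0428  0.1296] yaw 74.92 zax [ 0.0078 -0.002  -1.    ] F [ 0.75 -0.3  -0.24] gap 1.001 ff 0.0 q [-0.256  0.146  1.939  0.     1.048  0.007]
(0.4815, -0.1706, 0.125, 74.9) d [-0.722 -0.224  0.021] r [ 0.015 -0.     0.001]
(0.4815, -0.1706, 0.024, 74.9) d [-0.    -0.     0.505] r [0. 0. 0.]
```

>>> carry_out(targets=[{"dx": -0.24,"dy": -0.07,"dz": 0,"rx": 0,"ry": 0,"rz": 0},{"dx": -0.48,"dy": -0.14,"dz": 0,"rx": 0,"ry": 0,"rz": 0},{"dx": -0.72,"dy": -0.21,"dz": 0,"rx": 0,"ry": 0,"rz": 0},{"dx": -0.72,"dy": -0.21,"dz": 0,"rx": 0,"ry": 0,"rz": 0},{"dx": -0.72,"dy": -0.21,"dz": 0,"rx": 0,"ry": 0,"rz": 0},{"dx": -0.72,"dy": -0.21,"dz": 0.1,"rx": 0,"ry": 0,"rz": 0},{"dx": -0.72,"dy": -0.21,"dz": 0.25,"rx": 0,"ry": 0,"rz": 0},{"dx": -0.72,"dy": -0.21,"dz": 0.4,"rx": 0,"ry": 0,"rz": 0},{"dx": -0.72,"dy": -0.21,"dz": 0.5,"rx": 0,"ry": 0,"rz": 0},{"dx": -0.72,"dy": -0.21,"dz": 0.5,"rx": 0,"ry": 0,"rz": 0}])

```text
time: 22.15
ee_pos: [0.4807, -0.1683, 0.0233]
tool_rot: [-0.002, 0.793, 0.609, -0.001]
wrist_force: [0.0, 0.0, 0.8]
finger_gap: 0.998
finger_force: 0.0
```

>>> carry_out(targets=[{"dx": 0,"dy": 0,"dz": 0,"rx": 0,"ry": 0,"rz": 0},{"dx": 0,"dy": 0,"dz": 0,"rx": 0,"ry": 0,"rz": 0},{"dx": 0,"dy": 0,"dz": 0,"rx": 0,"ry": 0,"rz": 0},{"dx": 0,"dy": 0,"dz": 0,"rx": 0,"ry": 0,"rz": 0},{"dx": 0,"dy": 0,"dz": 0,"rx": 0,"ry": 0,"rz": 0},{"dx": 0,"dy": 0,"dz": 0,"rx": 0,"ry": 0,"rz": 0},{"dx": 0,"dy": 0,"dz": -0.03,"rx": 0,"ry": 0,"rz": 0},{"dx": 0,"dy": 0,"dz": -0.06,"rx": 0,"ry": 0,"rz": 0},{"dx": 0,"dy": 0,"dz": -0.1,"rx": 0,"ry": 0,"rz": 0},{"dx": 0,"dy": 0,"dz": -0.1,"rx": 0,"ry": 0,"rz": 0}], jaw=30, squeeze=50)

```text
time: 23.4
ee_pos: [0.4822, -0.1707, 0.0461]
tool_rot: [0.001, 0.794, 0.608, 0.0]
wrist_force: [-0.2, -0.0, -2.3]
finger_gap: 0.667
finger_force: 53.8
```

```bash
python3 weigh.py
```

```text
[-2.72 -2.27 -2.66 -1.94 -2.61 -1.75 -3.28 -2.4  -2.59 -2.91 -2.65 -2.09] [ 0.03  -0.11  -2.534] sd [0.26 0.51 0.44] tq [-0.000e+00 -3.092e+01 -2.400e+01 -1.000e-02 -0.000e+00  0.000e+00]
24.0 [ 0.4818 -0.1703  0.0453] yaw 74.91 zax [-1.e-04  1.e-04 -1.e+00] F [ 0.23 -0.37 -2.09] gap 0.672 ff 53.83 q [-0.539  0.169  2.097  0.     0.876 -0.275]
```

>>> carry_out(targets=[{"dx": 0,"dy": 0,"dz": 0.03,"rx": 0,"ry": 0,"rz": 0},{"dx": 0,"dy": 0,"dz": 0.06,"rx": 0,"ry": 0,"rz": 0},{"dx": 0,"dy": 0,"dz": 0.08,"rx": 0,"ry": 0,"rz": 0},{"dx": 0,"dy": 0,"dz": 0.09,"rx": 0,"ry": 0,"rz": 0},{"dx": 0,"dy": 0,"dz": 0.1,"rx": 0,"ry": 0,"rz": 0},{"dx": 0,"dy": 0,"dz": 0.1,"rx": 0,"ry": 0,"rz": 0},{"dx": 0,"dy": 0,"dz": 0.1,"rx": 0,"ry": 0,"rz": 0},{"dx": 0,"dy": 0,"dz": 0.1,"rx": 0,"ry": 0,"rz": 0},{"dx": 0,"dy": 0,"dz": 0.1,"rx": 0,"ry": 0,"rz": 0},{"dx": 0,"dy": 0,"dz": 0.1,"rx": 0,"ry": 0,"rz": 0}])

```text
time: 25.25
ee_pos: [0.4816, -0.1702, 0.0269]
tool_rot: [-0.001, 0.794, 0.608, -0.001]
wrist_force: [-5.6, 3.0, 10.1]
finger_gap: 0.673
finger_force: 54.7
```

>>> carry_out(targets=[{"dx": 0,"dy": 0,"dz": 0,"rx": 0,"ry": 0,"rz": 0},{"dx": 0,"dy": 0,"dz": 0,"rx": 0,"ry": 0,"rz": 0},{"dx": 0,"dy": 0,"dz": 0,"rx": 0,"ry": 0,"rz": 0},{"dx": 0,"dy": 0,"dz": 0,"rx": 0,"ry": 0,"rz": 0},{"dx": 0,"dy": 0,"dz": 0,"rx": 0,"ry": 0,"rz": 0},{"dx": 0,"dy": 0,"dz": -0.08,"rx": 0,"ry": 0,"rz": 0},{"dx": 0,"dy": 0,"dz": -0.2,"rx": 0,"ry": 0,"rz": 0},{"dx": 0,"dy": 0,"dz": -0.35,"rx": 0,"ry": 0,"rz": 0},{"dx": 0,"dy": 0,"dz": -0.5,"rx": 0,"ry": 0,"rz": 0},{"dx": 0,"dy": 0,"dz": -0.5,"rx": 0,"ry": 0,"rz": 0}], jaw=100)

```text
time: 26.5
ee_pos: [0.4839, -0.1716, 0.1293]
tool_rot: [0.004, 0.794, 0.608, 0.001]
wrist_force: [0.3, -0.9, -1.0]
finger_gap: 1.003
finger_force: 0.0
```

>>> carry_out(targets=[{"dx": -0.13,"dy": 0.21,"dz": 0,"rx": 0,"ry": 0,"rz": 0},{"dx": -0.26,"dy": 0.42,"dz": 0,"rx": 0,"ry": 0,"rz": 0},{"dx": -0.38,"dy": 0.63,"dz": 0,"rx": 0,"ry": 0,"rz": 0},{"dx": -0.5,"dy": 0.85,"dz": 0,"rx": 0,"ry": 0,"rz": 0},{"dx": -0.5,"dy": 0.85,"dz": 0,"rx": 0,"ry": 0,"rz": 0},{"dx": -0.5,"dy": 0.85,"dz": 0,"rx": 0,"ry": 0,"rz": 0},{"dx": -0.5,"dy": 0.85,"dz": 0,"rx": 0,"ry": 0,"rz": 0},{"dx": -0.5,"dy": 0.85,"dz": 0.15,"rx": 0,"ry": 0,"rz": 0},{"dx": -0.5,"dy": 0.85,"dz": 0.3,"rx": 0,"ry": 0,"rz": 0},{"dx": -0.5,"dy": 0.85,"dz": 0.5,"rx": 0,"ry": 0,"rz": 0}])

```text
time: 27.75
ee_pos: [0.6203, -0.3108, 0.0264]
tool_rot: [0.002, 0.794, 0.608, 0.0]
wrist_force: [0.7, -0.4, 0.0]
finger_gap: 1.002
finger_force: 0.0
```

>>> carry_out(targets=[{"dx": 0,"dy": 0,"dz": 0,"rx": 0,"ry": 0,"rz": 0},{"dx": 0,"dy": 0,"dz": 0,"rx": 0,"ry": 0,"rz": 0},{"dx": 0,"dy": 0,"dz": 0,"rx": 0,"ry": 0,"rz": 0},{"dx": 0,"dy": 0,"dz": 0,"rx": 0,"ry": 0,"rz": 0},{"dx": 0,"dy": 0,"dz": 0,"rx": 0,"ry": 0,"rz": 0},{"dx": 0,"dy": 0,"dz": 0,"rx": 0,"ry": 0,"rz": 0},{"dx": 0,"dy": 0,"dz": -0.03,"rx": 0,"ry": 0,"rz": 0},{"dx": 0,"dy": 0,"dz": -0.06,"rx": 0,"ry": 0,"rz": 0},{"dx": 0,"dy": 0,"dz": -0.1,"rx": 0,"ry": 0,"rz": 0},{"dx": 0,"dy": 0,"dz": -0.1,"rx": 0,"ry": 0,"rz": 0}], jaw=30, squeeze=50)

```text
time: 29.0
ee_pos: [0.6206, -0.3117, 0.0467]
tool_rot: [0.001, 0.794, 0.608, 0.0]
wrist_force: [0.5, 0.2, -3.7]
finger_gap: 0.656
finger_force: 55.9
```

```bash
python3 weigh.py
```

```text
[-4.51 -3.85 -3.46 -4.61 -3.91 -4.11 -3.99 -4.47 -3.26 -4.16 -4.08 -2.98] [-0.102  0.112 -3.871] sd [0.42 0.56 0.47] tq [ 0.000e+00 -4.757e+01 -2.699e+01 -1.000e-02 -0.000e+00  0.000e+00]
29.6 [ 0.6199 -0.3111  0.0452] yaw 74.91 zax [-1.e-04  1.e-04 -1.e+00] F [-1.03  0.07 -2.98] gap 0.658 ff 55.95 q [-0.611  0.516  1.635 -0.     0.991 -0.348]
```

Lift forces are about 1.4, 2.5 and 3.9 N, so the tin in the gripper is clearly the heaviest. I'll carry it to the window over three calls.

>>> carry_out(targets=[{"dx": 0,"dy": 0,"dz": -0.12,"rx": 0,"ry": 0,"rz": 0},{"dx": 0,"dy": 0,"dz": -0.25,"rx": 0,"ry": 0,"rz": 0},{"dx": 0.05,"dy": -0.02,"dz": -0.37,"rx": 0,"ry": 0,"rz": 0},{"dx": 0.12,"dy": -0.05,"dz": -0.46,"rx": 0,"ry": 0,"rz": 0},{"dx": 0.2,"dy": -0.09,"dz": -0.47,"rx": 0,"ry": 0,"rz": 0},{"dx": 0.3,"dy": -0.13,"dz": -0.47,"rx": 0,"ry": 0,"rz": 0},{"dx": 0.4,"dy": -0.17,"dz": -0.47,"rx": 0,"ry": 0,"rz": 0},{"dx": 0.5,"dy": -0.21,"dz": -0.47,"rx": 0,"ry": 0,"rz": 0},{"dx": 0.6,"dy": -0.25,"dz": -0.47,"rx": 0,"ry": 0,"rz": 0},{"dx": 0.7,"dy": -0.29,"dz": -0.47,"rx": 0,"ry": 0,"rz": 0}])

```text
time: 30.85
ee_pos: [0.6001, -0.1593, 0.1392]
tool_rot: [-0.0, 0.794, 0.608, -0.0]
wrist_force: [0.7, 0.0, -3.5]
finger_gap: 0.66
finger_force: 55.9
```

>>> carry_out(targets=[{"dx": 0.1,"dy": -0.04,"dz": 0,"rx": 0,"ry": 0,"rz": 0},{"dx": 0.2,"dy": -0.08,"dz": 0,"rx": 0,"ry": 0,"rz": 0},{"dx": 0.3,"dy": -0.12,"dz": 0,"rx": 0,"ry": 0,"rz": 0},{"dx": 0.4,"dy": -0.17,"dz": 0,"rx": 0,"ry": 0,"rz": 0},{"dx": 0.5,"dy": -0.21,"dz": 0,"rx": 0,"ry": 0,"rz": 0},{"dx": 0.6,"dy": -0.25,"dz": 0,"rx": 0,"ry": 0,"rz": 0},{"dx": 0.7,"dy": -0.29,"dz": 0,"rx": 0,"ry": 0,"rz": 0},{"dx": 0.8,"dy": -0.33,"dz": 0,"rx": 0,"ry": 0,"rz": 0},{"dx": 0.9,"dy": -0.37,"dz": 0,"rx": 0,"ry": 0,"rz": 0},{"dx": 1,"dy": -0.41,"dz": 0,"rx": 0,"ry": 0,"rz": 0}])

```text
time: 32.1
ee_pos: [0.5731, 0.055, 0.1393]
tool_rot: [0.0, 0.794, 0.608, 0.0]
wrist_force: [-0.1, -0.5, -4.9]
finger_gap: 0.657
finger_force: 55.9
```

```bash
python3 -c "
from plan import *
st();plan([(.5616,.1311,.1384,74.9)])"
```

```text
32.1 [0.5731 0.055  0.1393] yaw 74.91 zax [ 1.e-04 -0.e+00 -1.e+00] F [-0.05 -0.47 -4.91] gap 0.657 ff 55.91 q [-0.08   0.163  1.9    0.     1.078  0.183]
(0.5616, 0.1311, 0.1384, 74.9) d [ 0.352 -0.154  0.005] r [ 0. -0.  0.]
```

>>> carry_out(targets=[{"dx": 0.07,"dy": -0.03,"dz": 0,"rx": 0,"ry": 0,"rz": 0},{"dx": 0.14,"dy": -0.06,"dz": 0,"rx": 0,"ry": 0,"rz": 0},{"dx": 0.21,"dy": -0.09,"dz": 0,"rx": 0,"ry": 0,"rz": 0},{"dx": 0.28,"dy": -0.12,"dz": 0,"rx": 0,"ry": 0,"rz": 0},{"dx": 0.33,"dy": -0.14,"dz": 0,"rx": 0,"ry": 0,"rz": 0},{"dx": 0.35,"dy": -0.155,"dz": 0.005,"rx": 0,"ry": 0,"rz": 0},{"dx": 0.35,"dy": -0.155,"dz": 0.005,"rx": 0,"ry": 0,"rz": 0},{"dx": 0.35,"dy": -0.155,"dz": 0.005,"rx": 0,"ry": 0,"rz": 0},{"dx": 0.35,"dy": -0.155,"dz": 0.005,"rx": 0,"ry": 0,"rz": 0},{"dx": 0.35,"dy": -0.155,"dz": 0.005,"rx": 0,"ry": 0,"rz": 0}])

```text
time: 33.35
ee_pos: [0.5616, 0.1289, 0.1384]
tool_rot: [0.0, 0.794, 0.608, 0.0]
wrist_force: [-0.4, -0.3, -3.5]
finger_gap: 0.659
finger_force: 55.9
```

Run:
```python
from plan import *
from h import *
st()
out=[]
for n,(u0,v0,w,h) in(('top',(140,120,220,160)),('side',(190,150,220,230))):
    im=manip.camera(n)['image'][:,:,::-1].copy()
    D=pose(.60348,.28659,-.26285,[[0,-.061,.15],[0,-.161,.181],[0,-.161,.119],[-.029,-.161,.15]])
    im=cv2.resize(im[v0:v0+h,u0:u0+w],None,fx=1.8*1,fy=1.8,interpolation=cv2.INTER_CUBIC)
    for q in proj(n,D):cv2.circle(im,tuple(int(i) for i in(q-[u0,v0])*1.8),2,(0,0,255),-1)
    out.append(cv2.copyMakeBorder(im,0,414-im.shape[0],0,0,0))
cv2.imwrite('pics/fin.png',np.hstack(out))
```

```text
33.35 [0.5616 0.1289 0.1384] yaw 74.88 zax [ 1.e-04 -1.e-04 -1.e+00] F [-0.35 -0.32 -3.46] gap 0.659 ff 55.92 q [ 0.05   0.166  1.899 -0.     1.077  0.314]
```

View pics/fin.png

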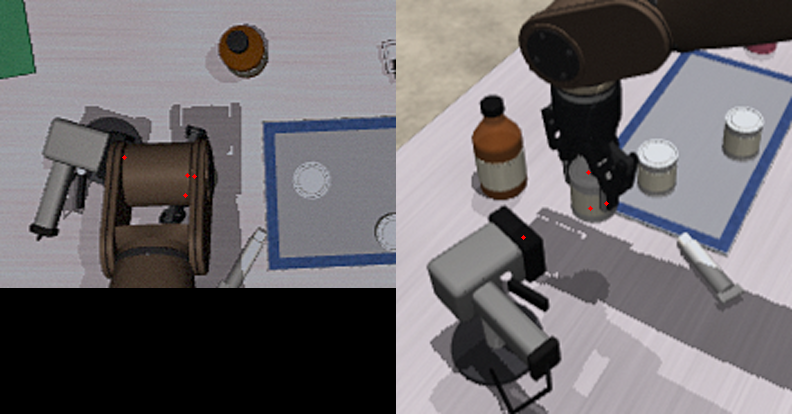

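The side view shows the tin upright in the gripper in front of the window, with its centre and rim near the predicted dots at (590,172) and (590,209). The other two tins stand on the slab, the trigger has sprung back, and the bottle and tube are undisturbed.

```bash
python3 -c "
from station import manip
print(manip.job_done())"
```

```text
the job is handed in; nothing more can be done
None
```

I handed the job in at about 33 s, with the scanner trigger fully squeezed and released and the heaviest tin (about 3.9 N on lifting, against 2.5 N and 1.4 N) held upright about 10 cm in front of the window; the other two tins stand on the slab, and I saw no bystander disturbed, though the last picture did not take in the roller.

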